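# Shut the kettle and set it to boil

## Robot

A 6-joint arm with a two-finger parallel gripper is mounted at the origin on the work surface. World frame = base frame: x ahead of the robot, y to its left, z up, the work surface at z = 0. Lengths are in m, angles in rad, forces in N, time in s.
With the tool pointing down it reaches from about 0.35 to 0.775 m from the base axis. Payload 7.3 kg.
Tool frame: the origin (TCP) lies midway between the tips of the shut fingers; the grasp point (between the pads) lies 19 mm behind it; z points along the fingers, y is the line along which they close (so a half turn about z gives the same grasp; the last joint's range is limited). The gripper opens to 92 mm and grips with 3 to 60 N. Pads are 19 mm wide; open, the fingers measure 130 mm over their backs; the gripper's body (75 mm by 190 mm) begins 47 mm behind the grasp point.
Start: joints at [1.064, 0.342, 1.524, -0, 1.275, -0.146], TCP at [0.185, 0.491, 0.227] pointing down, gripper open.
Joint ranges: [-2.53, 2.53], [-0.77, 2.02], [0.04, 2.7], [-1, 4.14], [0.28, 2.66], [-3.11, 3.11]. Speed limits (rad/s): [2.57, 2.57, 3.14, 3.14, 3.14, 3.14].

## Interface

Orientations are given as [roll, pitch, yaw] about the fixed x, y, z axes, in that order (R = Rz(yaw) Ry(pitch) Rx(roll)).
In Python, from workcell import telemetry, optics, job gives the robot as it stands. The module is installed in compiled form; this text tells all that it offers.
- The arm moves only by the tool servo_tool, never from a script. Its argument "series" is a list that holds one entry, the list of rows, each a list of 7 numbers: the shift along the tool's x, y, z in cm, then the turn, a rotation vector about the tool's x, y, z in rad, then the closure, from 0 (fully open) to 1 (shut). In form: [[[x, y, z, rx, ry, rz, fingers], ...]]. A call has 1 to 5 rows; each row is the pose to reach, as a shift and turn from the pose commanded when the call began, along the tool's axes at that moment; what a row does not reach only later rows make up. A row lasts 1/12 s, in which the tool goes at most 41.7 mm and 7.16 degrees, less where a joint would pass 70% of its speed; a pose out of reach is approached as far as the arm can. A call with a gripper value outside its range is refused whole. The fingers move at their own pace and stop on an object; the grip force is fixed at half the most. Time passes only in rows, so rows that repeat a pose let the fingers close. It gives the time, the measured TCP pose, the force, the opening and the grip force at its end, in the units of the state.
- telemetry.get_obs(): the state, without advancing time (a new reading comes with each control period).
- optics.read_camera(name): name is "side" or "top" or "wrist"; returns a dict with "color" (480x640x3 uint8, red, green, blue), "fx", "fy", "cx", "cy" (pixels), "camera_from_world" (4x4, takes a point from world to camera coordinates). Camera axes: x right, y down, z forward; pixel columns grow to the right and rows downward; lengths in m; the calibration is good to about 2 mm. The wrist camera is an equidistant fisheye: a pixel r from the principal point sees the ray r / f radians off the axis. A picture is of the moment at which its call begins. There is no depth.
- job.job_done(): hands the job in; it is judged then, once.
The state is a dict: "clock": time; "joint_pos": joint angles; "qd": joint speeds; "effort": joint torques, N m; "eef_pos": TCP position; "ee_rot": TCP orientation; "force": force on the tool from outside, world axes, zero at the start; "torque": the same for the moment, N m; "width": finger opening in m; "grasp_force": force on a finger pad.
Only numpy, scipy, OpenCV 4.12 (cv2) and the standard library are available. Lean on these libraries where they do the work, as an engineer would, in place of code of your own. Each camera call takes 0.05 s, during which the arm holds its last target. There are 200 camera calls.

## Task

The kettle has been filled and its lid left standing open: set it to boil. With the fingertips, push the lid over from its outside until it is fully shut, and only then press the thumb switch on top of the handle right down, so that both stay that way. Push gently: do not squeeze, lift or tip the kettle or touch the steel inside of its lid, let it stand squarely on its base, and leave everything else on the worktop where it is.

Things in the scene. Friction and masses are not known exactly. Their poses are not given: they have to be found in the camera images.
- kettle: Cream kettle, loose on its power base, filled, 1.2 to 1.8 kg. Round body, 152 mm across the foot, 103 at the rim, rim 176 mm high. Origin: centre of underside. +x to the short steel spout (tip 88 mm from the axis), -x to the black D handle (to 144 mm from the axis; its top 30 mm wide and 180 mm high, 186 along the switch's sides), +z up. It can turn on its base.
- kettle_base: Fixed black power base, a dish 176 mm across with a 14 mm rim and its floor 8 mm above the worktop; the kettle stands on that floor with about 4 mm play inside the rim. Origin: centre of its underside, on the worktop.
- kettle_lid (a joint): Lid hinge angle, rad: 0 = fully shut (level), 1.57 = standing upright, 1.7 = fully open, leaning back to the handle. Starts at 1.1 to 1.6. A stiff hinge: the lid stays where it is left; 1 to 2 N at mid-lid moves it; no latch, no spring; its seal gives a little when pressed shut. Shutting, it swings over from the handle side to the spout side.
- lid_hinge (a point): Middle of the lid's hinge line (along the kettle's y), 48 mm from the kettle's axis on the handle side, 180 mm above its underside; axes as the kettle's. The lid is a cream disc, 99 mm across, reaching to 97 mm from this line; its domed outer face lies 9 mm outside the hinge plane in the middle, 2 mm at the edge. A 26 mm wide black thumb tab reaches to 107 mm.
- lid_front (a point): Point on the thumb tab at the lid's free edge, 97 mm from the hinge and 4 mm to the outer side of the hinge plane. Its axes turn with the lid: x from hinge to free edge, z out of the outer (cream) face, which looks up when shut and to the handle when open.
- lid_liner: Steel disc on the inside of the lid, 82 mm across, 9 mm thick; not to be touched. Origin on the hinge line, axes as lid_front's.
- kettle_switch (a joint): Thumb switch angle, rad: 0 = off (outer end raised), 0.28 = pressed right down (level, on). Stiff, without a spring: it stays where it is left; 2 to 3 N at its outer end moves it.
- switch_end (a point): Where to press: top face of the grey thumb switch, 11 mm short of its outer end. The switch is a paddle 45 mm long (along the kettle's x), 24 mm wide, in the top of the handle just behind the lid's hinge; it turns at its lid end, 66 mm from the kettle's axis. This point is 97 mm from the axis and 206 mm over the worktop when off, 100 and 197 mm when on.
- mug: White mug by the kettle, 80 mm across, 92 mm high, handle along its +y to 77 mm from its axis. Origin: centre of underside. Leave alone.
- sugar_jar: Clear jar with a wooden lid by the kettle, 76 mm across, 99 mm high. Origin: centre of underside. Leave alone.
- spoon: Steel teaspoon lying near the kettle, 140 mm long along its x. Leave alone.
- mug_far: Blue mug at the left of the worktop, 82 mm across, 95 mm high. Origin: centre of underside. Leave alone.
- honey_jar: Amber honey jar with a brass cap, at the left, 68 mm across, 100 mm high. Origin: centre of underside. Leave alone.
- milk_jug: Steel milk jug at the back left, 72 mm across, 110 mm high. Origin: centre of underside. Leave alone.
Not all that is in view belongs to the job. There is more than one size of the kettle_base; the job needs the largest.

How it is judged:
On the way, in this order (a step that is already met when the one before it is completed fails the run):
1. the lid is pushed fully shut while the switch is still off (value of joint kettle_lid below 0.06 rad and value of joint kettle_switch below 0.12 rad), for 0.2 s.
2. the thumb switch is pressed right down (value of joint kettle_switch above 0.21 rad), for 0.2 s.
At the end, for the whole second after the job is handed in: Lid shut (under 0.06 rad) and, only after that, switch down (over 0.21 of 0.28 rad); kettle at rest, upright within 0.06 rad, fully down in its base (centred within 10 mm, not raised 5 mm); mugs, jars, jug and spoon within 30 mm of their starts (value of joint kettle_lid below 0.06 rad and value of joint kettle_switch above 0.21 rad and horizontal distance between kettle and kettle_base below 0.01 m and z of kettle in the frame of kettle_base below 0.013 m and angle between kettle's own z axis and vertical below 0.06 rad and linear speed of kettle below 0.02 m/s and distance of each of mug, sugar_jar, spoon, mug_far, honey_jar, milk_jug from where it was at the start of the episode below 0.03 m); the robot touches nothing.
It fails at once if the kettle is lifted off its base (z of kettle in the frame of kettle_base above 0.02 m).
It fails at once if the kettle is tipped by more than about 9 degrees (angle between kettle's own z axis and vertical above 0.15 rad).
It fails at once if the kettle is squeezed or pushed hard (over 50 N) (contact force between the fingers and kettle above 50 N).
It fails at once if the fingers touch the steel inside of the lid (contact force between the fingers and lid_liner above 0.5 N).
It fails at once if a mug, jar, jug or spoon is lifted, tipped over or shoved over 30 mm (distance of any of mug, sugar_jar, spoon, mug_far, honey_jar, milk_jug from where it was at the start of the episode above 0.03 m or angle between any of mug, sugar_jar, mug_far, honey_jar, milk_jug's own z axis and vertical above 0.35 rad).
It also fails if it takes over 38 s, if anything falls off the work surface, if the arm or the gripper's body presses on something with over 40 N, if the wrist force passes 120 N, or if a joint passes its speed limit or range.

## Working session

There is one attempt and no reset: what is moved stays moved. The work goes in short steps, Python scripts to look and compute and a tool call to move; the robot and the scene stay as the last step left them, time stands still between calls to the robot, and variables do not carry over. Pictures are saved under pics/ and viewed, at most 10 in all, crops included, and the job is handed in when it is done.

Besides the shell and the picture viewer there is one more tool, called after "Emit:" by a JSON object that holds its "fn" and its "kwargs". servo_tool: Moves the arm, as the interface text tells. Its arguments: {"type":"object","properties":{"series":{"type":"array","items":{"type":"array","items":{"type":"array","items":{"type":"number"}}}}},"required":["series"]}

```bash
mkdir -p pics
cat > h.py <<'E'
import numpy as np, cv2
from workcell import telemetry, optics, job
from scipy.spatial.transform import Rotation as R
def snap(n,f):
    d=optics.read_camera(n); cv2.imwrite(f'pics/{f}.png',cv2.cvtColor(d['color'],cv2.COLOR_RGB2BGR)); 
    np.savez(f'pics/{f}.npz',**{k:d[k] for k in d}); return d
def load(f): return np.load(f'pics/{f}.npz')
def ray(d,u,v):
    T=d['camera_from_world']; r=np.array([(u-d['cx'])/d['fx'],(v-d['cy'])/d['fy'],1.])
    return -T[:3,:3].T@T[:3,3], T[:3,:3].T@r
def onz(d,u,v,z):
    o,r=ray(d,u,v); return o+r*(z-o[2])/r[2]
def proj(d,p):
    T=d['camera_from_world']; c=T[:3,:3]@np.array(p)+T[:3,3]; return [round(float(d['fx']*c[0]/c[2]+d['cx'])),round(float(d['fy']*c[1]/c[2]+d['cy']))]
E
python3 - <<'E'
from h import *
s=telemetry.get_obs(); print(s)
for n in('top','side'):
    d=snap(n,n+'0'); print(n,ray(d,320,240))
E
```

```text
{'clock': 0.0, 'joint_pos': array([ 1.06404074e+00,  3.42732242e-01,  1.52501772e+00, -2.39799651e-05,
        1.27539914e+00, -1.46005575e-01]), 'qd': array([-0.0002952 ,  0.00129607,  0.00111308, -0.00014976, -0.00043397,
        0.00053716]), 'effort': array([-2.88357387e-04, -4.31234694e+01, -2.44220406e+01,  7.18011567e-02,
        5.60596038e-02, -1.78287419e-04]), 'eef_pos': array([0.18510057, 0.49084969, 0.22603978]), 'ee_rot': array([-3.14004944e+00, -2.03756033e-04,  2.78084948e+00]), 'force': array([-0.02965193, -0.2638128 , -0.76153063]), 'torque': array([-0.01350119,  0.04762668,  0.02646402]), 'grasp_force': 0.0, 'width': 0.09223561272522693}
top (array([0.50746605, 0.17005364, 1.44830717]), array([ 0.07704778, -0.00961592, -0.99698514]))
side (array([0.52844086, 1.32088861, 0.75777294]), array([ 0.0775538 , -0.87719491, -0.47423745]))
```

View pics/top0.png

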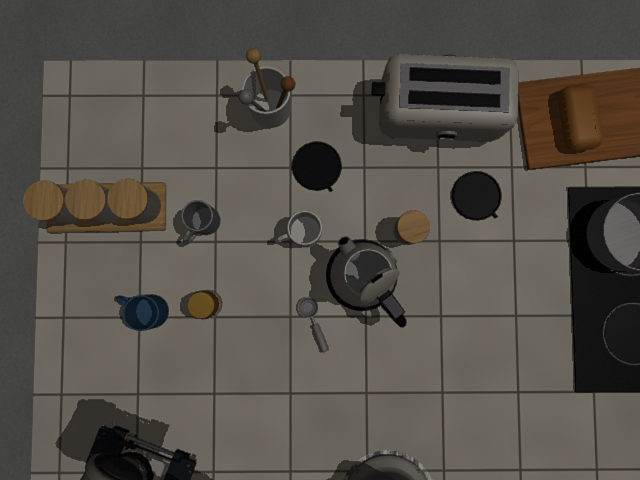

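View pics/side0.png

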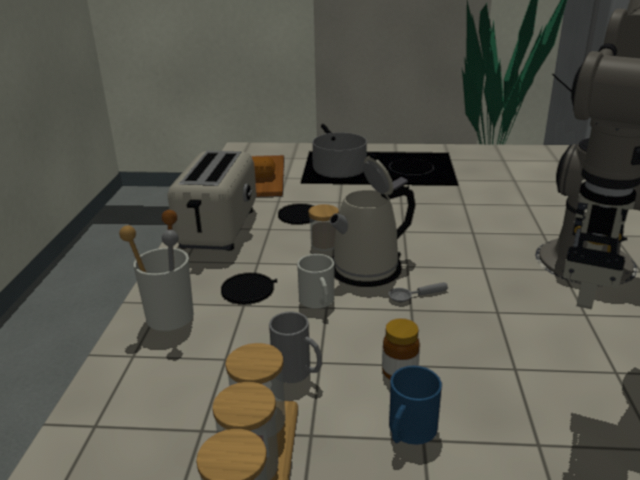

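The top view shows the kettle at (362,275), spout at (345,243) and handle end at (402,322). There are three black discs: (317,165), (476,195), and the one under the kettle at (362,275). The last is the largest and carries the kettle, so it should be the real base. I'll confirm that with an enlarged crop.

Run:
```python
from h import *
t=load('top0');s=load('side0')
a=cv2.resize(t['color'][205:345,290:440],(400,373),interpolation=cv2.INTER_CUBIC)
b=cv2.resize(s['color'][140:300,290:450],(373,373),interpolation=cv2.INTER_CUBIC)
im=np.hstack([a,b])[:,:,::-1]; im=cv2.convertScaleAbs(im,alpha=1.7)
cv2.imwrite('pics/c0.png',im)
for n,u,v,z in [('base',362,274,.014),('spout',345,243,.17),('hend',402,322,.18),('discA',317,165,.01),('discB',476,195,.01),('mug',305,229,.092),('jar',413,227,.099)]: print(n,onz(t,u,v,z).round(3))
```

```text
base [0.535 0.055 0.014]
spout [0.6   0.104 0.17 ]
hend [ 0.43  -0.016  0.18 ]
discA [0.804 0.163 0.01 ]
discB [ 0.728 -0.227  0.01 ]
mug [0.638 0.191 0.092]
jar [ 0.641 -0.056  0.099]
```

View pics/c0.png

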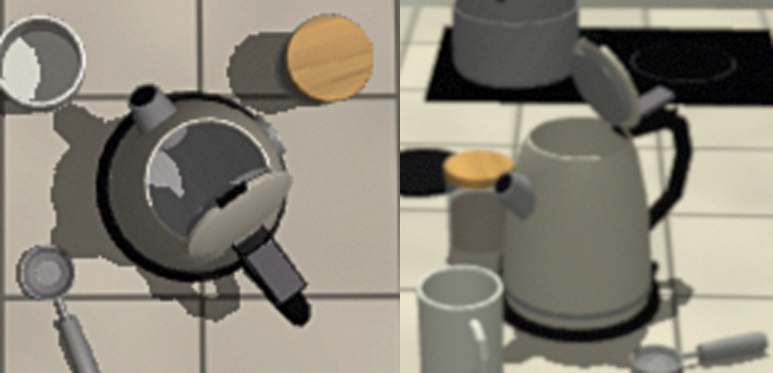

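The crop confirms it: the kettle stands in the largest black dish. The lid leans over the handle side with its tab at top px (377,277), and the switch outer end is at about (399,314).

Run:
```python
from h import *
t=load('top0');s=load('side0')
f=lambda x,y:(290+x/2.667,205+y/2.667)
B=onz(t,*f(191,186),.014)
S=onz(t,*f(291,291),.209);S2=onz(t,*f(251,238),.198);SP=onz(t,*f(148,98),.18);H=onz(t,*f(302,320),.165)
RIM=onz(t,*f(209,180),.184)
print(B,S,S2,SP,H,RIM)
for n,P in(('S',S),('sw',S2),('spout',SP),('H',H)):
    d=P-B; print(n,np.hypot(*d[:2]).round(4),np.arctan2(d[1],d[0]).round(3))
d=SP-H;print('SP-H',np.arctan2(d[1],d[0]),np.hypot(*d[:2])); d=S2-S;print(np.arctan2(d[1],d[0]))
yaw=np.arctan2(*(SP-H)[[1,0]]);k=np.array([np.cos(yaw),np.sin(yaw),0])
def lid(th,r=.107,h=.004,C=B):
    return C*[1,1,0]+k*(-.048+r*np.cos(th)-h*np.sin(th))+np.array([0,0,.188+r*np.sin(th)+h*np.cos(th)])
print('want top (377,277)',[(th,proj(t,lid(th)),proj(s,lid(th))) for th in(1,1.1,1.2,1.3,1.4,1.5,1.6)])
K=lambda x,z:B*[1,1,0]+k*x+np.array([0,0,z])
print('side check spout,hend,rimc,sw', proj(s,K(.088,.17)),proj(s,K(-.144,.16)),proj(s,K(0,.184)),proj(s,K(-.108,.209)))
w=snap('wrist','w0');
```

```text
[0.53365228 0.05590141 0.014     ] [ 0.44795493 -0.00587996  0.209     ] [0.48912724 0.02356405 0.198     ] [0.60152541 0.10308547 0.18      ] [ 0.42254691 -0.02068171  0.165     ] [0.53528219 0.05497865 0.184     ]
S 0.1056 -2.517
sw 0.055 -2.513
spout 0.0827 0.607
H 0.1349 -2.538
SP-H 0.6050118712797271 0.21760427463515825
0.6208156874955721
want top (377,277) [(1, [370, 270], [364, 159]), (1.1, [373, 273], [367, 156]), (1.2, [377, 278], [371, 154]), (1.3, [380, 282], [375, 152]), (1.4, [383, 286], [379, 150]), (1.5, [386, 291], [383, 149]), (1.6, [389, 295], [387, 148])]
side check spout,hend,rimc,sw [333, 213] [415, 194] [366, 198] [404, 178]
```

Emit:
{"fn": "servo_tool", "kwargs": {"series": [[[-2,-2,-2,0,0,0.12,1],[-5,-4,-4,0,0,0.24,1],[-8,-7,-6,0,0,0.36,1],[-11,-9.5,-8,0,0,0.48,1],[-13,-12,-9.4,0,0,0.595,1]]]}}

```text
clock: 0.57
eef_pos: [0.2651, 0.3323, 0.3212]
ee_rot: [3.141, 0.0, 2.18]
force: [1.1, 0.6, 0.3]
width: 0.0632
grasp_force: 0.0
```

```bash
cat >> h.py <<'E'
C=np.array([.534,.0557,0]); YAW=.615
k=np.array([np.cos(YAW),np.sin(YAW),0]); n=np.array([-k[1],k[0],0])
def st():
    s=telemetry.get_obs(); p=s['eef_pos']; d=p-C
    print('t',round(s['clock'],2),'p',p.round(4),'rpy',s['ee_rot'].round(3),'kettle x,y,z mm',(np.array([d@k,d@n,p[2]])*1e3).round(1),'F',s['force'].round(2),'w',round(s['width'],3)); return s
def go(x,y,z,yaw=YAW+np.pi/2):
    s=st(); M=R.from_euler('xyz',s['ee_rot']); 
    T=R.from_euler('xyz',[np.pi,0,yaw])
    print('move cm',(M.inv().apply(C+k*x+n*y+[0,0,z]-s['eef_pos'])*100).round(2),'rot',(M.inv()*T).as_rotvec().round(3))
E
python3 -c "
from h import *
go(-.115,0,.32)"
```

```text
t 0.57 p [0.2651 0.3323 0.3212] rpy [3.141 0.    2.18 ] kettle x,y,z mm [-60.  381.  321.2] F [1.1  0.63 0.26] w 0.063
move cm [-38.13  -5.29   0.12] rot [ 0.     0.    -0.005]
```

Emit:
{"fn": "servo_tool", "kwargs": {"series": [[[-3,-1,0,0,0,0,1],[-7,-2,0,0,0,0,1],[-11,-3.5,0,0,0,0,1],[-15,-4.5,0,0,0,0,1],[-19,-5.3,0,0,0,0,1]]]}}

```text
clock: 0.98
eef_pos: [0.3303, 0.146, 0.3206]
ee_rot: [3.141, 0.0, 2.187]
force: [0.7, 0.5, -0.6]
width: 0.0296
grasp_force: 0.0
```

Emit:
{"fn": "servo_tool", "kwargs": {"series": [[[-4,0,0,0,0,0,1],[-8,0,0,0,0,0,1],[-12,0,0,0,0,0,1],[-16,0,0,0,0,0,1],[-19,0,0,0,0,0,1]]]}}

```text
clock: 1.4
eef_pos: [0.4415, -0.0102, 0.3202]
ee_rot: [-3.141, 0.0, 2.184]
force: [0.4, 0.2, 0.7]
width: 0.0012
grasp_force: 0.0
```

```bash
python3 -c "
from h import *
go(-.085,0,.254)
snap('side','s1'); d=snap('top','t1')
a=cv2.resize(d['color'][205:345,290:440],(400,373),interpolation=cv2.INTER_CUBIC)
b=cv2.resize(load('s1')['color'][90:250,310:470],(373,373),interpolation=cv2.INTER_CUBIC)
cv2.imwrite('pics/c1.png',cv2.convertScaleAbs(np.hstack([a,b])[:,:,::-1],alpha=1.7))"
```

```text
t 1.4 p [ 0.4415 -0.0102  0.3202] rpy [-3.141  0.     2.184] kettle x,y,z mm [-113.6   -0.4  320.2] F [0.42 0.23 0.69] w 0.001
move cm [0.05 2.86 6.62] rot [-0.     0.    -0.002]
```

View pics/c1.png

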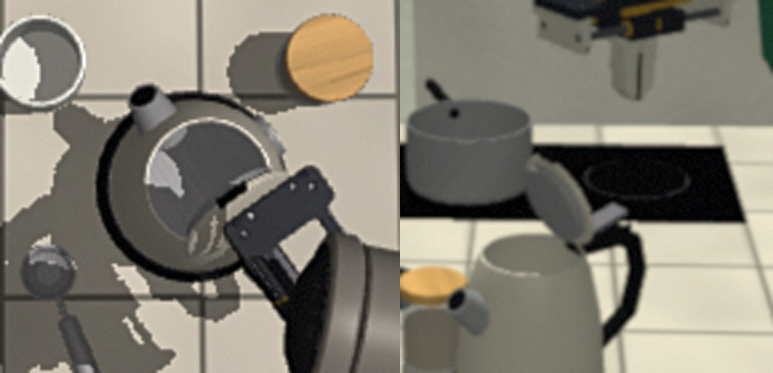

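The shut fingertips hang over the handle, in line behind the lid's cream face at crop px (632,95), and clear of the lid. Next I'll descend behind it.

Emit:
{"fn": "servo_tool", "kwargs": {"series": [[[0,0,2,0,0,0,1],[0,0,4,0,0,0,1],[0,0.5,6,0,0,0,1],[0,1.5,6.6,0,0,0,1],[0,2.5,6.6,0,0,0,1]]]}}

```text
clock: 1.92
eef_pos: [0.4602, 0.0079, 0.2533]
ee_rot: [-3.14, -0.002, 2.186]
force: [0.6, -0.5, 0.4]
width: 0.0004
grasp_force: 0.0
```

Emit:
{"fn": "servo_tool", "kwargs": {"series": [[[0,0.4,0,0,0,0,1],[0,0.8,0,0,0,0,1],[0,1.2,0,0,0,0,1],[0,1.6,0,0,0,0,1],[0,2,0,0,0,0,1]]]}}

```text
clock: 2.33
eef_pos: [0.4776, 0.0188, 0.255]
ee_rot: [3.141, 0.001, 2.186]
force: [-0.1, -0.0, -0.4]
width: 0.0005
grasp_force: 0.0
```

Emit:
{"fn": "servo_tool", "kwargs": {"series": [[[0,0.4,0,0,0,0,1],[0,0.8,0,0,0,0,1],[0,1.2,0,0,0,0,1],[0,1.6,0,0,0,0,1],[0,2,0,0,0,0,1]]]}}

```text
clock: 2.75
eef_pos: [0.4938, 0.0303, 0.2545]
ee_rot: [3.142, -0.0, 2.186]
force: [0.0, -0.7, -0.2]
width: 0.0006
grasp_force: 0.0
```

```bash
python3 -c "
from h import *
st()"
```

```text
t 2.75 p [0.4938 0.0303 0.2545] rpy [ 3.142 -0.     2.186] kettle x,y,z mm [-47.5   2.5 254.5] F [ 0.04 -0.74 -0.15] w 0.001
```

Emit:
{"fn": "servo_tool", "kwargs": {"series": [[[-0.05,0.4,0.15,0,0,0,1],[-0.1,0.8,0.3,0,0,0,1],[-0.15,1.1,0.45,0,0,0,1],[-0.2,1.4,0.6,0,0,0,1],[-0.2,1.75,0.75,0,0,0,1]]]}}

```text
clock: 3.17
eef_pos: [0.5091, 0.0387, 0.2467]
ee_rot: [-3.141, -0.0, 2.186]
force: [-0.8, 0.2, 1.0]
width: 0.0003
grasp_force: 0.5
```

Emit:
{"fn": "servo_tool", "kwargs": {"series": [[[0,0.3,0.15,0,0,0,1],[0,0.6,0.3,0,0,0,1],[0,0.9,0.5,0,0,0,1],[0,1.1,0.6,0,0,0,1],[0,1.2,0.7,0,0,0,1]]]}}

```text
clock: 3.58
eef_pos: [0.519, 0.0457, 0.2398]
ee_rot: [3.141, -0.0, 2.186]
force: [-1.0, 1.6, 1.6]
width: 0.0004
grasp_force: 0.4
```

```bash
python3 -c "
from h import *
st()
snap('side','s2'); snap('top','t2')
b=cv2.resize(load('s2')['color'][90:250,310:470],(500,500),interpolation=cv2.INTER_CUBIC)
cv2.imwrite('pics/c2.png',cv2.convertScaleAbs(b[:,:,::-1],alpha=1.7))"
```

```text
t 3.58 p [0.519  0.0457 0.2398] rpy [ 3.141 -0.     2.186] kettle x,y,z mm [-18.1   0.5 239.8] F [-1.02  1.6   1.61] w 0.0
```

View pics/c2.png

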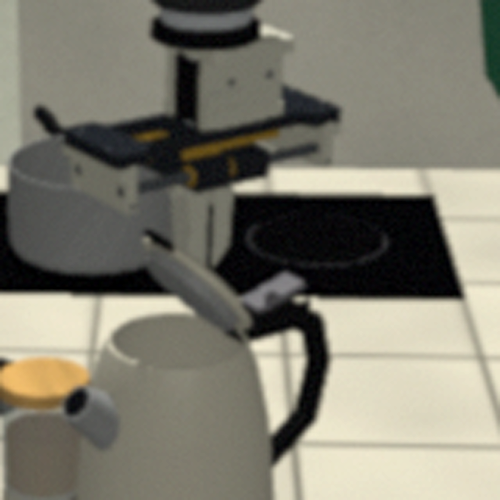

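The lid is following the fingertips: they touch its cream face at crop px (215,265), and the lid is down to about 0.8 rad with the kettle unmoved. I'll continue the arc.

Emit:
{"fn": "servo_tool", "kwargs": {"series": [[[0,0.3,0.3,0,0,0,1],[0,0.6,0.6,0,0,0,1],[0,0.9,0.9,0,0,0,1],[0,1.2,1.2,0,0,0,1],[0,1.4,1.5,0,0,0,1]]]}}

```text
clock: 4.1
eef_pos: [0.5306, 0.0538, 0.2246]
ee_rot: [3.141, 0.0, 2.186]
force: [0.7, -0.5, 1.6]
width: 0.0005
grasp_force: 0.6
```

Emit:
{"fn": "servo_tool", "kwargs": {"series": [[[0,0.2,0.3,0,0,0,1],[0,0.4,0.6,0,0,0,1],[0,0.6,0.9,0,0,0,1],[0,0.8,1.2,0,0,0,1],[0,1,1.5,0,0,0,1]]]}}

```text
clock: 4.52
eef_pos: [0.5382, 0.0594, 0.2095]
ee_rot: [-3.141, -0.0, 2.186]
force: [-0.3, -0.1, 1.0]
width: 0.0008
grasp_force: 0.4
```

Emit:
{"fn": "servo_tool", "kwargs": {"series": [[[0,0.3,0.2,0,0,0,1],[0,0.6,0.4,0,0,0,1],[0,0.8,0.6,0,0,0,1],[0,0.9,0.7,0,0,0,1],[0,1,0.8,0,0,0,1]]]}}

```text
clock: 4.93
eef_pos: [0.5466, 0.0653, 0.2018]
ee_rot: [-3.142, -0.0, 2.186]
force: [0.4, -0.2, -0.1]
width: 0.0006
grasp_force: 0.3
```

```bash
python3 -c "
from h import *
st()"
```

```text
t 4.93 p [0.5466 0.0653 0.2018] rpy [-3.142 -0.     2.186] kettle x,y,z mm [ 15.8   0.6 201.8] F [ 0.44 -0.22 -0.05] w 0.001
```

Now I'll press down gently toward the free half, watching the force.

Emit:
{"fn": "servo_tool", "kwargs": {"series": [[[0,0.4,0.15,0,0,0,1],[0,0.8,0.3,0,0,0,1],[0,1,0.45,0,0,0,1],[0,1,0.6,0,0,0,1],[0,1,0.7,0,0,0,1]]]}}

```text
clock: 5.35
eef_pos: [0.5554, 0.0713, 0.1957]
ee_rot: [3.14, 0.001, 2.186]
force: [-1.5, 1.1, 9.9]
width: 0.0005
grasp_force: 5.1
```

Emit:
{"fn": "servo_tool", "kwargs": {"series": [[[0,0,0.05,0,0,0,1],[0,0,0.1,0,0,0,1],[0,0,0.15,0,0,0,1],[0,0,0.2,0,0,0,1],[0,0,0.2,0,0,0,1]]]}}

```text
clock: 5.77
eef_pos: [0.5554, 0.0712, 0.1956]
ee_rot: [3.138, 0.002, 2.186]
force: [-3.2, 1.4, 14.3]
width: 0.0005
grasp_force: 7.3
```

It reached a firm stop at 195.6 mm with 14 N, which is about where the shut dome should be. I'll lift off and check it on the way to the switch.

Emit:
{"fn": "servo_tool", "kwargs": {"series": [[[0,0,-1,0,0,0,1],[0,0,-2.5,0,0,0,1],[0,0,-4,0,0,0,1],[0,-2.5,-4.5,0,0,0,1],[0,-5,-4.5,0,0,0,1]]]}}

```text
clock: 6.18
eef_pos: [0.5144, 0.0421, 0.2392]
ee_rot: [3.139, 0.002, 2.187]
force: [-1.0, -0.2, -0.5]
width: 0.0003
grasp_force: 0.0
```

Emit:
{"fn": "servo_tool", "kwargs": {"series": [[[0,-2,0,0,0,0,1],[0,-4,0,0,0,0,1],[0,-6,0,0,0,0,1],[0,-7.5,0,0,0,0,1],[0,-7.5,0,0,0,0,1]]]}}

```text
clock: 6.6
eef_pos: [0.4506, -0.0022, 0.2382]
ee_rot: [-3.141, -0.0, 2.184]
force: [-0.3, 0.7, 0.6]
width: 0.0007
grasp_force: 0.0
```

```bash
python3 -c "
from h import *
go(-.1,0,.212)
snap('side','s3'); d=snap('top','t3')
a=cv2.resize(d['color'][205:345,290:440],(400,373),interpolation=cv2.INTER_CUBIC)
b=cv2.resize(load('s3')['color'][140:240,320:420],(373,373),interpolation=cv2.INTER_CUBIC)
cv2.imwrite('pics/c3.png',cv2.convertScaleAbs(np.hstack([a,b])[:,:,::-1],alpha=1.7))"
```

```text
t 6.6 p [ 0.4506 -0.0022  0.2382] rpy [-3.141 -0.     2.184] kettle x,y,z mm [-101.5    0.8  238.2] F [-0.34  0.65  0.61] w 0.001
move cm [-0.08  0.15  2.62] rot [-0.001 -0.    -0.001]
```

View pics/c3.png

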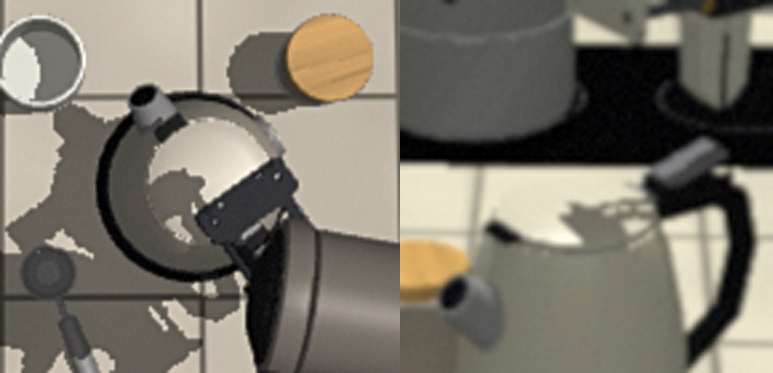

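The lid lies flat in the rim (crop px (560,215)) and the switch is still raised (690,165), with the fingertips above it. Now I'll press it.

Emit:
{"fn": "servo_tool", "kwargs": {"series": [[[0,0.1,0.7,0,0,0,1],[0,0.1,1.4,0,0,0,1],[0,0.1,2,0,0,0,1],[0,0.1,2.5,0,0,0,1],[0,0.1,2.8,0,0,0,1]]]}}

```text
clock: 7.12
eef_pos: [0.4531, -0.0003, 0.2087]
ee_rot: [-3.14, -0.001, 2.186]
force: [-0.3, 0.4, -0.5]
width: 0.0003
grasp_force: 0.0
```

Emit:
{"fn": "servo_tool", "kwargs": {"series": [[[0,0,0.3,0,0,0,1],[0,0,0.6,0,0,0,1],[0,0,0.9,0,0,0,1],[0,0,1.2,0,0,0,1],[0,0,1.3,0,0,0,1]]]}}

```text
clock: 7.53
eef_pos: [0.4533, -0.0009, 0.197]
ee_rot: [-3.141, 0.0, 2.186]
force: [-4.6, -1.2, 10.1]
width: 0.0001
grasp_force: 5.3
```

Emit:
{"fn": "servo_tool", "kwargs": {"series": [[[0,0,0.05,0,0,0,1],[0,0,0.1,0,0,0,1],[0,0,0.15,0,0,0,1],[0,0,0.15,0,0,0,1]]]}}

```text
clock: 7.87
eef_pos: [0.4533, -0.0009, 0.1968]
ee_rot: [3.141, 0.001, 2.186]
force: [-5.4, -0.7, 13.7]
width: 0.0003
grasp_force: 6.6
```

It stopped firmly at 197 mm, the stated height for on. I'll lift off and back away toward the robot and up, then check.

Emit:
{"fn": "servo_tool", "kwargs": {"series": [[[0,0,-1,0,0,0,1],[0,0,-3,0,0,0,1],[0,0,-6,0,0,0,1],[0,-1,-9,0,0,0,1],[0,-2,-12,0,0,0,1]]]}}

```text
clock: 8.28
eef_pos: [0.4368, -0.012, 0.3165]
ee_rot: [3.141, -0.001, 2.186]
force: [0.9, 0.0, 0.8]
width: 0.0003
grasp_force: 0.0
```

Emit:
{"fn": "servo_tool", "kwargs": {"series": [[[-3,0,0,0,0,0,1],[-6,0,0,0,0,0,1],[-9,0,0,0,0,0,1],[-12,0,0,0,0,0,1],[-12,0,0,0,0,0,1]]]}}

```text
clock: 8.7
eef_pos: [0.5084, -0.114, 0.3143]
ee_rot: [-3.141, 0.001, 2.183]
force: [-1.3, 0.6, 0.1]
width: 0.0004
grasp_force: 0.0
```

```bash
python3 -c "
from h import *
st()
snap('side','s4'); d=snap('top','t4')
a=cv2.resize(d['color'][205:345,290:440],(400,373),interpolation=cv2.INTER_CUBIC)
b=cv2.resize(load('s4')['color'][140:240,320:420],(373,373),interpolation=cv2.INTER_CUBIC)
cv2.imwrite('pics/c4.png',cv2.convertScaleAbs(np.hstack([a,b])[:,:,::-1],alpha=1.7))"
```

```text
t 8.7 p [ 0.5084 -0.114   0.3143] rpy [-3.141e+00  1.000e-03  2.183e+00] kettle x,y,z mm [-118.8 -123.9  314.3] F [-1.34  0.63  0.07] w 0.0
```

View pics/c4.png

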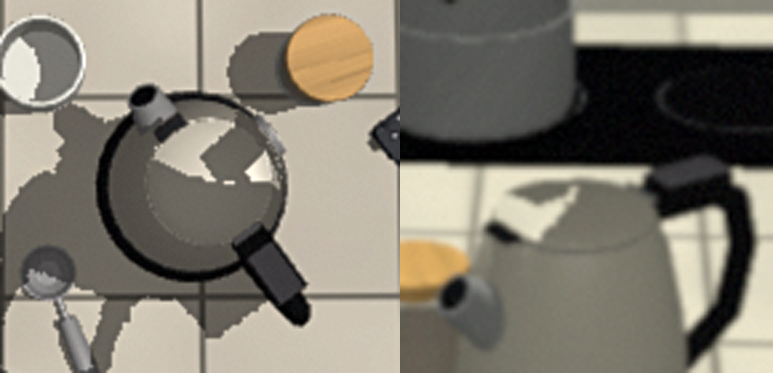

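The lid is shut flat (crop px (575,215)), the switch is level (690,175), the kettle is centred in its base and the neighbouring items are unmoved. I'll hand in the job.

```bash
python3 -c "
from h import *
print(job.job_done())"
```

```text
the job is handed in; nothing more can be done
None
```

The job is handed in: the lid was pushed fully shut first, then the switch pressed right down. The last pictures show both staying put, the kettle centred on its base and its near neighbours unmoved; no verdict came back.

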